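Open the iris of an upright spectrometer lens

TASK

Open the iris of the upright lens: turn its slim middle ring by the upright pin on its lever until the lever points at the larger of the two round studs on the base plate, then let go. Do not touch the fixed black rings above and below the slim ring or the base plate, and leave the steel sample standing where it is.

Things in the scene. Friction and masses are not known exactly. Their poses are not given: they have to be found in the camera images.
- stand: Fixed upright lens. Round dark grey base plate, 264 mm across, 12 mm thick; on it, coaxial: black fixed ring (78 mm across, top at 34 mm), slim aluminium turning ring (84 across, 35 to 45 mm high), black fixed ring (78 across, 46 to 66 mm; glass to 68), with a short fixed screw along -x, to 57 mm from the axis. Origin: on the ring axis, at table height. z up, x: middle of the lever's travel.
- lever_pin (a point): Centre of the top of the round upright steel pin on the slim ring's lever: 12 mm thick, 85 mm from the ring axis, top 80 mm above the table. It stands on a flat radial bar 10 mm wide, 36 to 44 mm high, ending 92 mm from the axis. x points outward along the lever, z up. The ring turns up to 74 degrees either side of the stand's x, takes about 2 N at the pin and stays where left.
- large_stud: Larger of two fixed round steel studs on the base plate, one each side of the stand's x (40 to 52 degrees from it, 95 to 117 mm from the axis); which side is which changes. 24 mm across, 8 mm tall, top 20 mm above the table; marks the open iris. The other is 10 mm across. Origin: centre of its underside.
- sample: Loose turned steel sample standing on the table beside the base plate: foot 44 mm across, upper part 34 mm, 55 mm tall, about 0.35 kg. Origin: centre of its underside. A loose spare lens without lever (68 mm across, 49 mm tall) stands on the other side of the plate.
Not all that is in view belongs to the job. Several things have the shape of the sample; the one meant has the colours described above.

How it is judged:
At the end, for the whole second after the job is handed in: The lever of the slim ring points at the large stud: the lever's centre line passes within 20 mm of the stud's centre (about 10 degrees), on the stud's side of the ring; the ring is released; the steel sample stands upright within 15 mm of where it was (y of large_stud in the frame of lever_pin between -0.02 and 0.02 m and x of large_stud in the frame of lever_pin above -0.01 m and distance of sample from where it was at the start of the episode below 0.015 m and angle between sample's own z axis and vertical below 0.15 rad); the robot touches nothing.
It fails at once if a fixed ring or the base plate is touched (more than 1 N) (contact force between anything else and stand above 1 N).
It fails at once if the steel sample is moved by more than 15 mm or tipped (distance of sample from where it was at the start of the episode above 0.015 m or angle between sample's own z axis and vertical above 0.15 rad).
It also fails if it takes over 32 s, if anything falls off the work surface, if the arm or the gripper's body presses on something with over 40 N, if the wrist force passes 120 N, or if a joint passes its speed limit or range.

ROBOT

A 7-joint arm with a two-finger parallel gripper is mounted at the origin on the work surface. World frame = base frame: x ahead of the robot, y to its left, z up, the work surface at z = 0. Lengths are in m, angles in rad, forces in N, time in s.
With the tool pointing down it reaches from about 0.425 to 0.925 m from the base axis. Payload 6.8 kg.
Tool frame: the origin (TCP) lies on the mounting face of the last link; the fingertips stand 173 mm ahead of it and the grasp point (between the pads) lies 155 mm ahead of it; y points along the fingers, x is the direction in which the jaws open and shut, and the axes are right-handed (so a half turn about y gives the same grasp; the last joint's range is limited). The gripper opens to 85 mm and grips with 20 to 120 N. Pads are 22 mm wide; open, the fingers measure 114 mm over their backs; the gripper's body (76 mm by 85 mm) begins 54 mm behind the grasp point. The pads swing forward as they close: fully open they stand 13 mm farther back than shut.
Start: joints at [1.005, 0.477, 0.022, 1.555, -0.011, 1.109, -0.083], TCP at [0.298, -0.606, 0.405] pointing down, gripper open.
Joint ranges: [-2.96, 2.96], [-0.34, 2.1], [-1.41, 1.46], [0.24, 2.44], [-1.37, 4.51], [0.17, 1.92], [-2.96, 2.96]. Speed limits (rad/s): [2.39, 2.39, 3.14, 3.14, 3.14, 3.14, 3.14].

INTERFACE

Orientations are given as a rotation vector (axis times angle).
In Python, from bench import r gives the robot as it stands.
- The arm moves only by the tool step_arm, never from a script. Its arguments are lists of equal length, an entry for each row: "xyz": the shift along the tool's x, y, z scaled (see below), a list of three; "rotation": the turn, a rotation vector about the tool's x, y, z scaled (see below), a list of three. A call has 1 to 20 rows; each row is the pose to reach, as a shift and turn from the pose measured when the call began, along the tool's axes at that moment; what a row does not reach only later rows make up. The controller multiplies each number of a shift by 30 cm and each number of a turn by 90 degrees. A row lasts 1/8 s, in which the tool goes at most 62.5 mm and 10.7 degrees, less where a joint would pass 70% of its speed; a pose out of reach is approached as far as the arm can. A call with a number of a shift or a turn outside -1 to 1 is refused whole. A call with a gripper value outside its range is refused whole. "grip" is the closure, from 0 (fully open) to 1 (shut), set as the call begins (left out, the last holds). The fingers move at their own pace and stop on an object; "force" is the grip in N (left out, the last holds). Time passes only in rows, so rows that repeat a pose let the fingers close. It gives the time, the measured TCP pose, the force and the opening at its end, in the units of the state.
- r.get_obs(): the state, without advancing time (a new reading comes with each control period).
- r.grab_frame(name): name is "scene" or "top" or "wrist"; returns a dict with "pixels" (400x640x3 uint8, red, green, blue), "fx", "fy", "cx", "cy" (pixels), "position" and "attitude" of the camera in the world; the wrist camera has in their place "mount" (4x4, takes a point from camera to tool coordinates, whose origin is the TCP and whose axes are the tool frame's). Camera axes: x right, y down, z forward; pixel columns grow to the right and rows downward; lengths in m; the calibration is good to about 2 mm. A picture is of the moment at which its call begins: read the wrist's pose just before it. There is no depth.
- r.hand_in(): hands the job in, once; it reports no verdict.
The state is a dict: "clock": time; "joints": joint angles; "qvel": joint speeds; "tau": joint torques, N m; "tcp_pos": TCP position; "orientation": TCP orientation; "contact_force": force on the tool from outside, world axes, zero at the start; "moment": the same for the moment, N m; "grip_width": finger opening in m.
Only numpy, scipy, OpenCV 4.12 (cv2) and the standard library are available. Lean on these libraries where they do the work, as an engineer would, in place of code of your own. Each camera call takes 0.05 s, during which the arm holds its last target.

## Working session

There is one attempt and no reset: what is moved stays moved. The work goes in short steps, Python scripts to look and compute and a tool call to move; the robot and the scene stay as the last step left them, time stands still between calls to the robot, and variables do not carry over. Pictures are saved under pics/ and viewed, and the job is handed in when it is done.

Besides the shell and the picture viewer there is one more tool, called after ">>>" as name(argument=value, ...), one argument or row to a line, values as JSON. step_arm: Moves the arm, as the interface text tells. Its arguments: {"type":"object","properties":{"xyz":{"type":"array"},"rotation":{"type":"array"},"grip":{"type":"number"},"force":{"type":"number"}},"required":["xyz","rotation"]}

```bash
mkdir -p pics; ls
cat > h.py <<'E'
import numpy as np, cv2
from scipy.spatial.transform import Rotation as R
from bench import r
def grab(n,f):
    o=r.get_obs(); d=r.grab_frame(n); cv2.imwrite('pics/'+f+'.png',d['pixels'][:,:,::-1]); np.save('pics/'+f+'.npy',{'o':o,'d':d},allow_pickle=True); return o,d
E
python3 - <<'E'
from h import *
o,d=grab('scene','s0'); print(o)
print({k:v for k,v in d.items() if k!='pixels'})
o,d=grab('top','t0'); print({k:v for k,v in d.items() if k!='pixels'})
o,d=grab('wrist','w0'); print({k:v for k,v in d.items() if k!='pixels'})
E
```

```text
pics
{'clock': 0.0, 'joints': array([ 1.00485319,  0.47780013,  0.02231371,  1.55646954, -0.0115163 ,
        1.10930007, -0.08310625]), 'qvel': array([ 1.45521946e-03,  2.48379935e-04, -3.26152657e-05,  4.79073305e-04,
        1.39602218e-03,  6.28711448e-04,  1.20002890e-03]), 'tau': array([-4.19203425e-04, -5.96447539e+01,  1.60771843e+00, -2.81199914e+01,
        1.24758517e-02,  9.35713586e-03, -5.59122395e-05]), 'tcp_pos': array([ 0.29825614, -0.60521515,  0.40371726]), 'orientation': array([-1.39078609,  0.86689291, -0.8642274 ]), 'contact_force': array([-0.17970471, -0.65787128,  0.16613262]), 'moment': array([ 0.0025965 , -0.03375531, -0.01015658]), 'grip_width': 0.08539442193914358}
{'fx': 513.5827325162071, 'fy': 513.5827325162071, 'cx': 327.5465677561997, 'cy': 197.6011748329723, 'position': array([ 1.02445662, -0.28094381,  0.7580141 ]), 'attitude': array([-2.25391462, -1.01584666,  0.39712852])}
{'fx': 403.437842386663, 'fy': 403.437842386663, 'cx': 319.2826681085001, 'cy': 207.49286225076105, 'position': array([0.48974798, 0.08009616, 0.73508684]), 'attitude': array([-2.14324459,  2.15918552, -0.1196749 ])}
{'fx': 329.118438309998, 'fy': 329.118438309998, 'cx': 316.79659842054605, 'cy': 198.9548047769873, 'mount': array([[ 9.99999975e-01, -1.47457481e-04, -1.69271005e-04,
         1.07772841e-03],
       [ 1.13772725e-04, -3.17118596e-01,  9.48385883e-01,
         3.11612813e-02],
       [-1.93525577e-04, -9.48385878e-01, -3.17118571e-01,
         8.21687491e-02],
       [ 0.00000000e+00,  0.00000000e+00,  0.00000000e+00,
         1.00000000e+00]])}
```

View pics/s0.png

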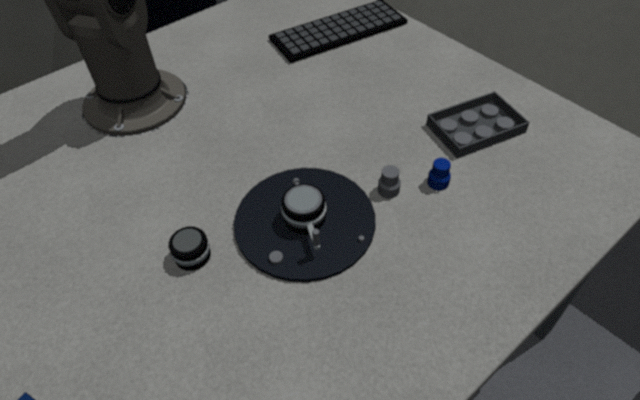

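View pics/t0.png

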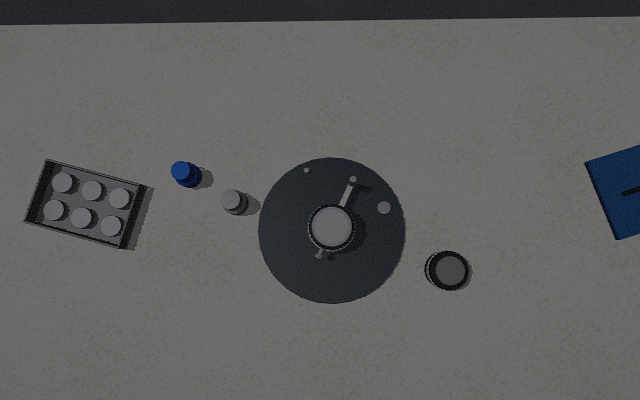

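View pics/w0.png

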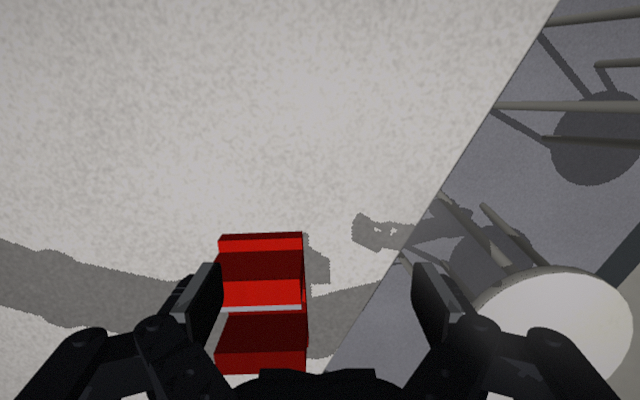

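The top view shows the plate at (332,230), the lever pin at (352,180), the large stud at (384,208) and the small stud at (306,170). The grey steel sample is at (235,202). Things that could be mistaken for it or for the lens: the blue copy at (185,173), the grey pegs in the tray at (90,200), the spare lens at (447,270), and the fixed screw at (320,253), which is not the lever. Next I'll measure from a close crop.

```bash
cat >> h.py <<'E'
def ray(d,u,v):
    Rm=R.from_rotvec(d['attitude']).as_matrix()
    return np.array(d['position']),Rm@np.array([(u-d['cx'])/d['fx'],(v-d['cy'])/d['fy'],1])
def onz(d,u,v,z):
    p,k=ray(d,u,v); return p+k*(z-p[2])/k[2]
def proj(d,P):
    Rm=R.from_rotvec(d['attitude']).as_matrix(); c=Rm.T@(np.array(P)-d['position']); return d['fx']*c[0]/c[2]+d['cx'],d['fy']*c[1]/c[2]+d['cy']
E
python3 - <<'E'
from h import *
t=np.load('pics/t0.npy',allow_pickle=True).item()['d']; s=np.load('pics/s0.npy',allow_pickle=True).item()['d']
im=t['pixels'][:,:,::-1]
a=cv2.resize(im[140:320,240:420],None,fx=3.3,fy=3.3,interpolation=cv2.INTER_CUBIC)
cv2.imwrite('pics/t0c.png',cv2.convertScaleAbs(a,alpha=1.6))
im2=s['pixels'][:,:,::-1]
a=cv2.resize(im2[160:285,225:400],None,fx=4,fy=4,interpolation=cv2.INTER_CUBIC)
cv2.imwrite('pics/s0c.png',cv2.convertScaleAbs(a,alpha=1.4))
for nm,d,c in(('t',t,(332,230)),('s',s,(305,222))):
    hsv=cv2.cvtColor(d['pixels'],cv2.COLOR_RGB2HSV)
    g=cv2.cvtColor(d['pixels'],cv2.COLOR_RGB2GRAY)
    print(nm,g[c[1]+25,c[0]+35],g[c[1]+90,c[0]])
    m=((g<(60 if nm=='t' else 50))*255).astype(np.uint8)
    cs,_=cv2.findContours(m,cv2.RETR_EXTERNAL,cv2.CHAIN_APPROX_NONE)
    for k in cs:
        if cv2.contourArea(k)>3000 and cv2.pointPolygonTest(k,(c[0]+35.,c[1]+25.),False)>0:
            P=np.array([onz(d,u,v,.012)[:2] for u,v in k[:,0]],np.float32)
            print('plate',cv2.minEnclosingCircle(P), cv2.fitEllipse(P))
for n,u,v,z in(('pin',352.5,179.5,.08),('big',384,208,.02),('small',306.5,170,.02),('sample',234,201,.055)): print(n,onz(t,u,v,z))
E
```

```text
t 41 101
plate ((0.5410013198852539, 0.06841712445020676), 0.1323162317276001) ((0.5414769053459167, 0.06830205023288727), (0.26052990555763245, 0.2614487409591675), 155.91390991210938)
s 31 131
plate ((0.5454698801040649, 0.06374441832304001), 0.1328812837600708) ((0.545627772808075, 0.06416796892881393), (0.2575477361679077, 0.26261064410209656), 42.845497131347656)
pin [0.61757883 0.03327658 0.08      ]
big [ 0.57714278 -0.02622656  0.02      ]
small [0.64751108 0.11177972 0.02      ]
sample [0.58700869 0.23420793 0.055     ]
```

View pics/t0c.png

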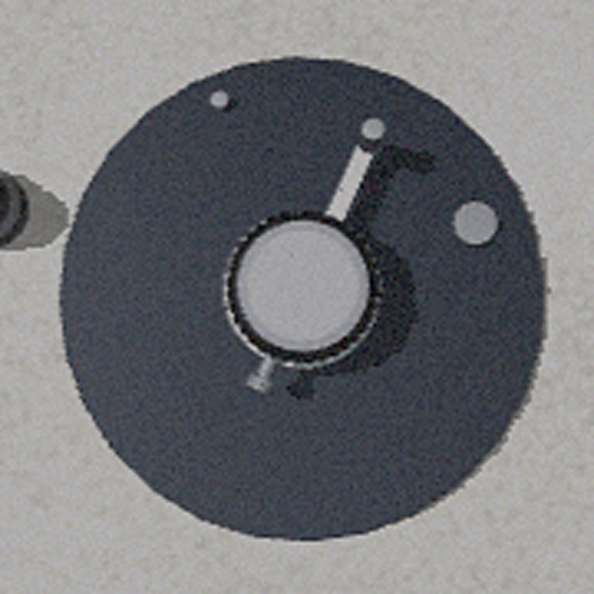

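View pics/s0c.png

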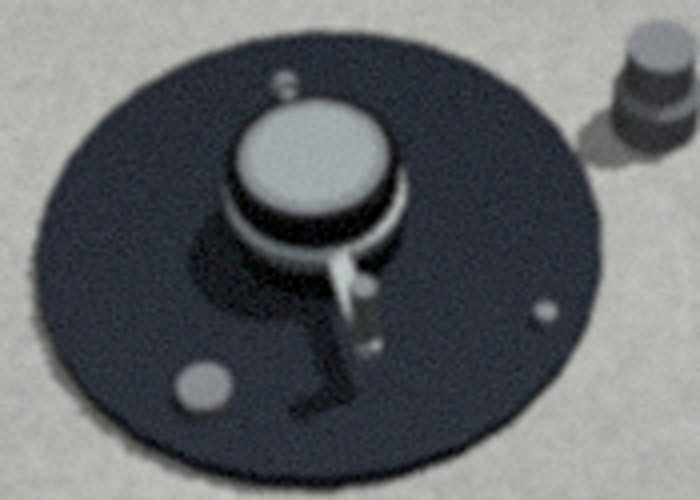

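Run:
```python
from h import *
t=np.load('pics/t0.npy',allow_pickle=True).item()['d']; s=np.load('pics/s0.npy',allow_pickle=True).item()['d']
def tri(a,b):
    (p,k),(q,l)=ray(t,*a),ray(s,*b)
    x=np.linalg.lstsq(np.c_[k,-l],q-p,rcond=None)[0]; A=p+k*x[0];B=q+l*x[1]; return (A+B)/2,np.linalg.norm(A-B)
T=lambda x,y:(x/3.3+240-.35,y/3.3+140-.35); S=lambda x,y:(x/4+225-.4,y/4+160-.4)
for n,a,b,z in (('pin',T(373,128),S(363,285),.08),('big',T(476,222),S(204,386),.02),('small',T(220,99),S(546,311),.02),('glass',T(303,284),S(317,158),.068),('sample',(233,201),S(662,47),.055)):
    print(n,onz(t,*a,z),onz(s,*b,z),*tri(a,b))
```

```text
pin [0.6193568  0.03294965 0.08      ] [0.61925578 0.03191179 0.08      ] [0.61919663 0.03253476 0.07949734] 0.0009171111527276777
big [ 0.57907916 -0.02608624  0.02      ] [ 0.57917178 -0.02693683  0.02      ] [ 0.57897884 -0.02645324  0.01936079] 0.000651721950707192
small [0.64815955 0.11210969 0.02      ] [0.64858919 0.11082983 0.02      ] [0.64818185 0.11182335 0.01882593] 0.0008173486001756083
glass [0.54243728 0.06852372 0.068     ] [0.54492184 0.06763896 0.068     ] [0.54283839 0.06874796 0.06525653] 0.0006566791275159582
sample [0.5870232  0.23592025 0.055     ] [0.5913807  0.23892048 0.055     ] [0.58878542 0.23859653 0.05224521] 0.0047510383886742585
```

```bash
cat >> h.py <<'E'
C=np.array([.5432,.0675]); 
def go(waypts):
    """waypts: (x,y,z TCP, bearing deg of tool z) -> scaled shift/rot from now"""
    o=r.get_obs(); R0=R.from_rotvec(o['orientation'])
    for x,y,z,b in waypts:
        b=np.radians(b); zt=np.array([np.cos(b),np.sin(b),0]); yt=np.array([0,0,-1.]); xt=np.cross(yt,zt)
        Rt=R.from_matrix(np.c_[xt,yt,zt])
        sh=R0.inv().apply(np.array([x,y,z])-o['tcp_pos'])/.3; w=(R0.inv()*Rt).as_rotvec()/(np.pi/2)
        print(np.round(sh,3).tolist(),np.round(w,3).tolist())
E
python3 - <<'E'
from h import *
o=r.get_obs(); M=R.from_rotvec(o['orientation']).as_matrix(); print(M.round(3)); print('z bearing',np.degrees(np.arctan2(M[1,2],M[0,2])), 'base bearing',np.degrees(np.arctan2(-.606,.298)))
p=C+.085*np.array([np.cos(np.radians(-24.3)),np.sin(np.radians(-24.3))]);print(p)
go([(*p,.36,-24.3),(*p,.36,155.7)])
E
```

```text
[[ 0.442 -0.001  0.897]
 [-0.897  0.001  0.442]
 [-0.001 -1.    -0.   ]]
z bearing 26.23175089984953 base bearing -63.81438552434099
[0.62066928 0.03252128]
[-1.432, 0.148, 1.904] [0.0, 0.561, -0.001]
[-1.432, 0.148, 1.904] [-0.001, -1.439, -0.001]
```

>>> step_arm(
  xyz=[
    [-0.12,0,0.16],
    [-0.24,0,0.32],
    [-0.36,0,0.48],
    [-0.48,0,0.64],
    [-0.6,0,0.8],
    [-0.715,0,0.95],
    [-0.715,0,0.95],
    [-0.715,0,0.95],
  ],
  rotation=[
    [0,-0.1,0],
    [0,-0.2,0],
    [0,-0.3,0],
    [0,-0.4,0],
    [0,-0.5,0],
    [0,-0.6,0],
    [0,-0.7,0],
    [0,-0.72,0],
  ],
  grip=0.5,
)

```text
clock: 1.15
tcp_pos: [0.4591, -0.2866, 0.4041]
orientation: [-1.569, -0.014, 0.016]
contact_force: [0.5, -0.7, -0.3]
grip_width: 0.0426
```

Run:
```python
from h import *
o=r.get_obs(); print(o)
p=C+.085*np.array([np.cos(np.radians(-24.3)),np.sin(np.radians(-24.3))])
go([(*p,.33,155.7)])
```

```text
{'clock': 1.15, 'joints': array([ 0.71870069,  0.28005177, -0.33055741,  1.85838596,  0.10451647,
        1.02159612,  0.3644401 ]), 'qvel': array([ 0.04591244,  0.00780122, -0.00887238, -0.0057372 ,  0.01100486,
        0.00138149,  0.18708467]), 'tau': array([-1.47737470e+00, -4.51072419e+01, -3.03571433e+00, -2.66460586e+01,
       -9.00643319e-02, -9.91160661e-03,  3.35257491e-01]), 'tcp_pos': array([ 0.45911887, -0.28659469,  0.40406435]), 'orientation': array([-1.56945319, -0.01413049,  0.01591407]), 'contact_force': array([ 0.47705192, -0.71282677, -0.26319643]), 'moment': array([-0.0086512 ,  0.03141908,  0.02550102]), 'grip_width': 0.042611245462852006}
[0.559, 0.248, 1.053] [-0.001, -0.718, -0.0]
```

>>> step_arm(
  xyz=[
    [0.1,0.03,0.18],
    [0.19,0.06,0.36],
    [0.28,0.1,0.54],
    [0.38,0.15,0.72],
    [0.48,0.2,0.88],
    [0.53,0.24,1.0],
    [0.53,0.24,1.0],
    [0.53,0.24,1.0],
  ],
  rotation=[
    [0,-0.1,0],
    [0,-0.2,0],
    [0,-0.3,0],
    [0,-0.4,0],
    [0,-0.5,0],
    [0,-0.6,0],
    [0,-0.7,0],
    [0,-0.72,0],
  ],
)

```text
clock: 2.15
tcp_pos: [0.6124, 0.0154, 0.3315]
orientation: [-1.378, -0.89, 0.893]
contact_force: [0.3, -0.6, 0.0]
grip_width: 0.0427
```

Run:
```python
from h import *
o,d=grab('wrist','w1'); print(o['joints'].round(2),o['grip_width'])
p=C+.085*np.array([np.cos(np.radians(-24.3)),np.sin(np.radians(-24.3))])
go([(*p,.33,155.7),(*p,.224,155.7)])
# predicted pin/stud pixels
M=np.eye(4); M[:3,:3]=R.from_rotvec(o['orientation']).as_matrix(); M[:3,3]=o['tcp_pos']; M=M@d['mount']
for n,P in (('pin',[.6192,.0325,.08]),('big',[.579,-.0265,.02])):
    c=np.linalg.inv(M)@np.array(P+[1]); print(n,d['fx']*c[0]/c[2]+d['cx'],d['fy']*c[1]/c[2]+d['cy'])
```

```text
[ 0.34  0.53 -0.63  1.75  0.36  0.99  0.72] 0.04265550288794185
[0.065, 0.006, -0.001] [-0.001, -0.0, -0.0]
[0.065, 0.359, -0.002] [-0.001, -0.0, -0.0]
pin 342.93846467795765 207.57569006057392
big 257.6049078981627 170.93626468110998
```

View pics/w1.png

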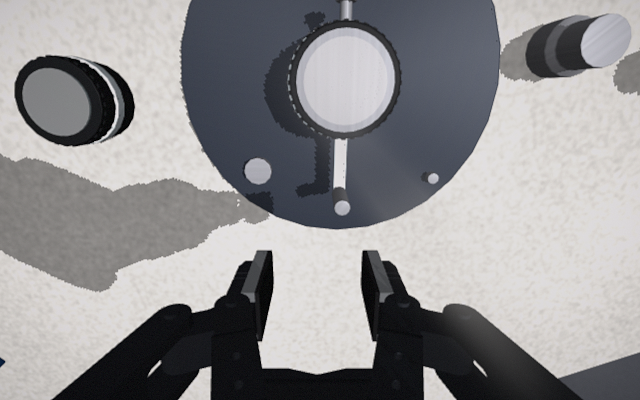

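>>> step_arm(
  xyz=[
    [0.065,0,0],
    [0.065,0.08,0],
    [0.065,0.16,0],
    [0.065,0.24,0],
    [0.065,0.29,0],
    [0.065,0.33,0],
    [0.065,0.355,0],
    [0.065,0.355,0],
  ],
  rotation=[
    [0,0,0],
    [0,0,0],
    [0,0,0],
    [0,0,0],
    [0,0,0],
    [0,0,0],
    [0,0,0],
    [0,0,0],
  ],
)

```text
clock: 3.2
tcp_pos: [0.6202, 0.0328, 0.2251]
orientation: [-1.379, -0.89, 0.892]
contact_force: [-1.1, -0.0, 0.5]
grip_width: 0.0427
```

Run:
```python
from h import *
o,d=grab('wrist','w2'); print(o['joints'].round(2),o['tcp_pos'],o['contact_force'])
grab('scene','s2')
n=8
def P(b): a=np.radians(b); return C+.085*np.array([np.cos(a),np.sin(a)])
# trailing pad inner face 21.3 from tool centre, pin radius 6 -> centre leads by 15.3mm
W=[]
for b in np.linspace(-24.3,-69,9):
    a=np.radians(b); t=np.array([np.sin(a),-np.cos(a)]); W.append((*(P(b)+t*.0153),.224,b+180))
go(W)
```

```text
[ 0.25  0.67 -0.56  1.79  0.47  0.82  0.61] [0.62018939 0.03282959 0.22508343] [-1.13988036 -0.00407043  0.52865223]
[-0.052, 0.006, -0.001] [-0.001, -0.0, 0.0]
[-0.079, 0.006, 0.005] [-0.001, 0.062, 0.0]
[-0.106, 0.006, 0.014] [-0.001, 0.124, 0.0]
[-0.131, 0.006, 0.025] [-0.001, 0.186, 0.0]
[-0.156, 0.006, 0.039] [-0.001, 0.248, 0.0]
[-0.179, 0.006, 0.056] [-0.001, 0.31, -0.0]
[-0.2, 0.006, 0.074] [-0.001, 0.372, -0.0]
[-0.219, 0.006, 0.094] [-0.001, 0.434, -0.0]
[-0.236, 0.006, 0.116] [-0.001, 0.496, -0.0]
```

View pics/w2.png

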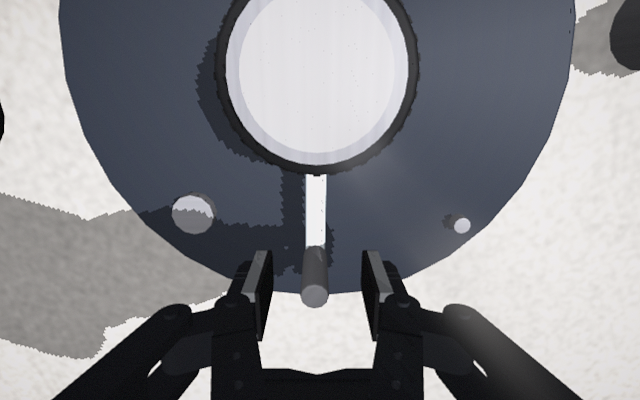

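View pics/s2.png

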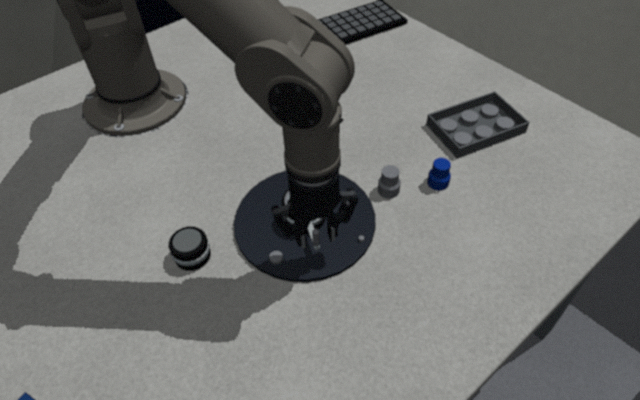

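The wrist view shows the pin top at (315,295), centred between the pads, with nothing touching. Now the arc.

>>> step_arm(
  xyz=[
    [-0.03,0,0],
    [-0.052,0,0],
    [-0.066,0,0.002],
    [-0.079,0,0.005],
    [-0.093,0,0.009],
    [-0.106,0,0.014],
    [-0.119,0,0.019],
    [-0.131,0,0.025],
    [-0.144,0,0.032],
    [-0.156,0,0.039],
    [-0.168,0,0.047],
    [-0.179,0,0.056],
    [-0.19,0,0.065],
    [-0.2,0,0.074],
    [-0.21,0,0.084],
    [-0.219,0,0.094],
    [-0.228,0,0.105],
    [-0.236,0,0.116],
    [-0.236,0,0.116],
  ],
  rotation=[
    [0,0,0],
    [0,0,0],
    [0,0.031,0],
    [0,0.062,0],
    [0,0.093,0],
    [0,0.124,0],
    [0,0.155,0],
    [0,0.186,0],
    [0,0.217,0],
    [0,0.248,0],
    [0,0.279,0],
    [0,0.31,0],
    [0,0.341,0],
    [0,0.372,0],
    [0,0.403,0],
    [0,0.434,0],
    [0,0.465,0],
    [0,0.496,0],
    [0,0.496,0],
  ],
)

```text
clock: 5.68
tcp_pos: [0.5595, -0.0177, 0.226]
orientation: [-1.551, -0.287, 0.288]
contact_force: [0.3, 0.6, 0.1]
grip_width: 0.0425
```

Run:
```python
from h import *
o,d=grab('wrist','w3'); print(o['joints'].round(2),o['tcp_pos'],o['contact_force'])
```

```text
[ 0.22  0.55 -0.38  1.95  0.31  0.7   0.01] [ 0.559487   -0.01769917  0.22599469] [0.30020911 0.58383074 0.1365041 ]
```

View pics/w3.png

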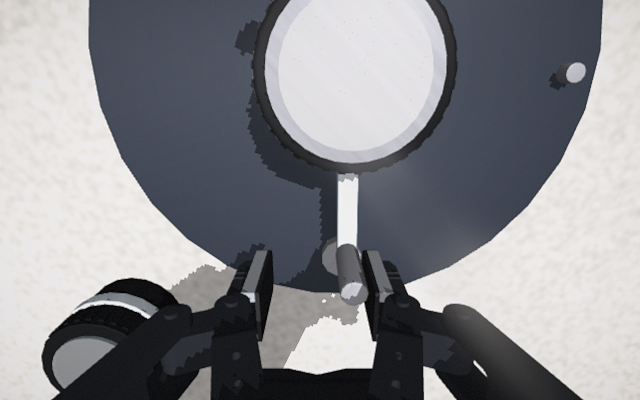

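Run:
```python
from h import *
q=np.load('pics/w3.npy',allow_pickle=True).item(); o,d=q['o'],q['d']
M=np.eye(4); M[:3,:3]=R.from_rotvec(o['orientation']).as_matrix(); M[:3,3]=o['tcp_pos']; M=M@d['mount']
def w(u,v,z):
    k=M[:3,:3]@np.array([(u-d['cx'])/d['fx'],(v-d['cy'])/d['fy'],1]); return M[:3,3]+k*(z-M[2,3])/k[2]
S=np.array([.579,-.0265])
for n,P in (('pin',w(352,292,.08)),('glass',w(348,62,.068)),('stud',w(336,256,.02))):print(n,P,np.hypot(*(P[:2]-C)),np.degrees(np.arctan2(*(P[:2]-C)[::-1])))
p=w(352,292,.08)[:2]; a=(p-C)/np.linalg.norm(p-C); e=S-p; print('lat',a[0]*e[1]-a[1]*e[0],'x',a@e)
```

```text
pin [ 0.57254548 -0.01017763  0.08      ] 0.08303596034508044 -69.304165325258
glass [0.53832204 0.07025187 0.068     ] 0.005600655612424529 150.57073946222582
stud [ 0.57549862 -0.02610624  0.02      ] 0.09902185683067743 -70.96312254511803
lat 0.0002695734632341424 x 0.01755015862840375
```

The pin top is at (352,292), with the stud just behind it. That puts the pin at -69.3° and the stud at -69 to -71°, so the lever is on target. I'll centre the cage and then lift.

>>> step_arm(
  xyz=[
    [0.02,0,0],
    [0.035,0,0],
    [0.035,0,0],
    [0.035,-0.1,0],
    [0.035,-0.25,0],
    [0.035,-0.4,0],
    [0.035,-0.55,0.1],
    [0.035,-0.6,0.3],
    [0.035,-0.6,0.5],
    [0.035,-0.6,0.5],
    [0.035,-0.6,0.5],
  ],
  rotation=[
    [0,0,0],
    [0,0,0],
    [0,0,0],
    [0,0,0],
    [0,0,0],
    [0,0,0],
    [0,0,0],
    [0,0,0],
    [0,0,0],
    [0,0,0],
    [0,0,0],
  ],
)

```text
clock: 7.1
tcp_pos: [0.5158, 0.1256, 0.4058]
orientation: [-1.552, -0.287, 0.289]
contact_force: [-0.3, -1.7, -0.8]
grip_width: 0.0429
```

Run:
```python
from h import *
grab('top','t4');o,s=grab('scene','s4'); grab('wrist','w4')
im2=s['pixels'][:,:,::-1]
a=cv2.resize(im2[160:285,225:400],None,fx=4,fy=4,interpolation=cv2.INTER_CUBIC)
cv2.imwrite('pics/s4c.png',cv2.convertScaleAbs(a,alpha=1.4)); print(o['contact_force'])
```

```text
[-0.06735044 -0.1003834  -0.60015915]
```

View pics/s4c.png

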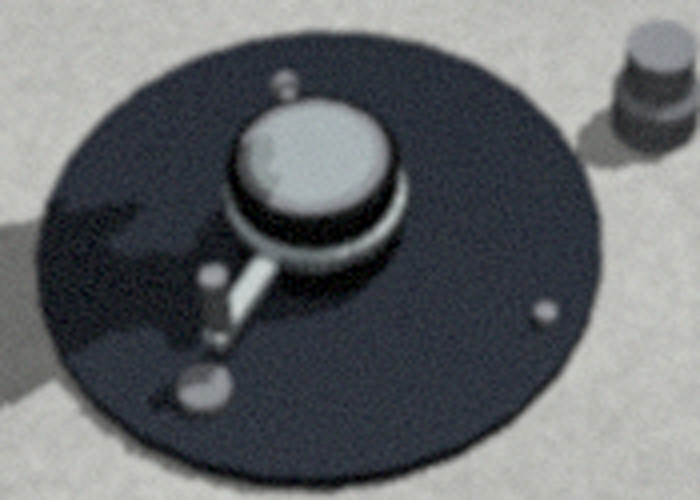

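View pics/t4.png

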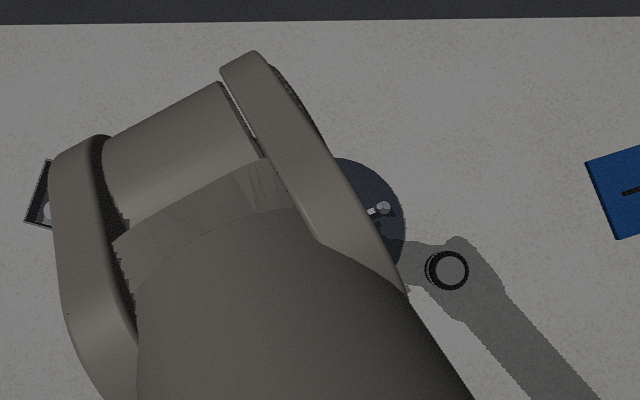

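Run:
```python
from h import *
s=np.load('pics/s4.npy',allow_pickle=True).item()['d']
p=onz(s,213/4+224.6,272/4+159.6,.08)[:2]; S=np.array([.579,-.0267]); a=(p-C)/np.linalg.norm(p-C); e=S-p
print(p,np.hypot(*(p-C)),'lat',a[0]*e[1]-a[1]*e[0],'x',a@e)
s0=np.load('pics/s0.npy',allow_pickle=True).item()['d']
print('sample diff',np.abs(s['pixels'][150:205,375:405].astype(int)-s0['pixels'][150:205,375:405]).mean())
o=r.get_obs(); print(o['qvel'].round(3)); 
if abs(a[0]*e[1]-a[1]*e[0])<.012: print(r.hand_in())
```

```text
[ 0.57253269 -0.01018157] 0.08303513130577429 lat 0.00021509527158098622 x 0.01773804833059592
sample diff 5.444242424242424
[ 0.004  0.    -0.006 -0.002 -0.001  0.001 -0.003]
the job is handed in; nothing more can be done
None
```

The lever now points at the large stud and the gripper is clear of it. I handed the job in at about 7 s of the 32 s allowed; `hand_in` gives no verdict.

**What I did:** I lowered the half-open gripper around the lever pin and pushed the pin with one pad about 45° along its arc. Then I re-centred the gripper on the pin, lifted straight up and moved away.

**Last checks:**
- **Lever:** measured after release in the scene camera, its centre line passes about 0.2 mm from the stud's centre (limit 20 mm). The stud lies 18 mm outward of the pin. The wrist camera gave nearly the same figures before release (0.3 mm).
- **Sample:** it sits at the same place in the scene picture before and after. I compared this by eye and by image difference (a mean of 5 grey levels, which I took for noise); I did not measure its position.
- **Contact:** the force readings at the end of each move stayed below about 2 N. I saw no contact with the fixed rings or the base plate.

**Disagreements:**
- The scene and top cameras put the plate's centre up to 6 mm apart, so I used a value between them.
- The pin came out 83 mm from the axis against the 85 mm given.
- In the wrist view, the glass centre came out 5.6 mm off the ring axis I used.
- My rough wrist-view reading of the partly hidden stud was 1.7° off the pin's direction.

All four are small against the 20 mm tolerance.

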